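Snap the battery pack into the aerator

ROBOT

A 6-joint arm with a two-finger parallel gripper is mounted at the origin on a cart in front of the work surface, level with it; the furniture and walls round the work are solid. World frame = base frame: x ahead of the robot, y to its left, z up, the work surface at z = 0. Lengths are in mm, angles in rad, forces in N, time in s.
With the tool pointing down it reaches from about 350 to 875 mm from the base axis. Payload 4.2 kg.
Tool frame: the origin (TCP) lies midway between the tips of the shut fingers; the grasp point (between the pads) lies 19 mm behind it; z points along the fingers, y is the direction in which the jaws open and shut (so a half turn about z gives the same grasp; the last joint's range is limited). The gripper opens to 85 mm and grips with 20 to 120 N. Pads are 22 mm wide; open, the fingers measure 114 mm over their backs; the gripper's body (76 mm by 85 mm) begins 54 mm behind the grasp point. The pads swing forward as they close: fully open they stand 13 mm farther back than shut.
Start: joints at [1.44, 0.385, 0.008, 0, -1.194, -0.259], TCP at [237.469, 578.107, 231.312] pointing down, gripper open.
Joint ranges: [-3.14, 3.14], [-1.21, 2.06], [-1.07, 1.41], [-3.16, 2.05], [-2.99, -0.16], [-3.1, 3.1]. Speed limits (rad/s): [2.79, 2.79, 3.14, 3.14, 3.14, 3.14].

INTERFACE

Orientations are given as a unit quaternion [x, y, z, w].
In Python, from bench import arm, eyes, nets gives the robot as it stands.
- The arm moves only by the tool jog_arm, never from a script. Its argument "rows" is a list of rows, each a list of 3 entries, a list of its own where there are three numbers: the shift along the tool's x, y, z in cm, then the turn, a rotation vector about the tool's x, y, z in degrees, then the finger opening in cm, from 0 to 8.54. In form: [[[x, y, z], [ax, ay, az], jaw], ...]. A call has 1 to 10 rows; each row shifts and turns the commanded pose from where the row before left it, along the tool's axes as they then stand; what a row does not reach is not made up. A row lasts 1/8 s, in which the tool goes at most 62.5 mm and 10.7 degrees, less where a joint would pass 70% of its speed; a pose out of reach is approached as far as the arm can. A call with a gripper value outside its range is refused whole. The fingers move at their own pace and stop on an object; the grip force is fixed at half the most. Time passes only in rows, so rows that do not move let the fingers close. It gives the time, the measured TCP pose, the force and the opening at its end, in the units of the state.
- arm.read_state(): the state, without advancing time (a new reading comes with each control period).
- eyes.get_image(name): name is "side" or "top" or "wrist"; returns the picture (480x640x3 uint8, red, green, blue); there is no depth.
- eyes.camera_model(name): a dict with "K" (3x3 intrinsics, pixels), "k1" (the pictures are not rectified: a ray, as slopes to the right and down, at radius r is drawn at 1 + k1 r^2 times it, then the intrinsics apply), "rvec" (rotation vector, rad) and "tvec" (3), from world to camera coordinates, as OpenCV has them. Camera axes: x right, y down, z forward; pixel columns grow to the right and rows downward; lengths in mm; the calibration is good to about 2 mm. A picture is of the moment at which its call begins: read the wrist's pose just before it. camera_model takes no time and is no camera call; for the wrist camera it gives the pose at the moment of the call.
- arm.job_done(): hands the job in, once; it reports no verdict.
Trained networks look in the newest picture that a camera, given by its name, has taken for a name from the list of things; names that differ only in an ending like _2 or _b are one class to them, and where a whole thing is asked for, a point or a joint stands for the part that bears it (a point fixed in the world has none). Each returns a list of dicts, best first, with "conf" (0 to 1); they miss things now and then, are a little off and sometimes report something else, mostly with a low value. They report only what shows in the picture. A call takes as long as a camera call. They do not tell look-alikes from the thing itself.
- nets.boxes_of(camera, name): "position" ([column, row] as shares, 0 to 1, of the picture: columns of its width, rows of its height, amid what is visible of it).
The state is a dict: "clock": time; "joints": joint angles; "joint_vel": joint speeds; "joint_efforts": joint torques, N m; "position": TCP position; "ee_rot": TCP orientation; "contact_force": force on the tool from outside, world axes, zero at the start; "wrist_torque": the same for the moment, N m; "gripper_width": finger opening in mm.
Only numpy, scipy, OpenCV 4.12 (cv2) and the standard library are available. Lean on these libraries where they do the work, as an engineer would, in place of code of your own. Each camera call takes 0.05 s, during which the arm holds its last target.

TASK

The battery pack stands on end in its dock: tip it over the dock's step (a push high on its front face does it) so that it lies on its broad side on the dock's rubber mat. Then pick it up, lay it lengthwise over the black seat of the aerator between the two steel spring clips, and press it down (do not drop it) until both clips snap over its ends and it sits fully home, either end first. Let go, and leave the things around it where they are.

Things in the scene. Friction and masses are not known exactly. Their poses are not given: they have to be found in the camera images.
- pack: Blue battery pack, bare metal ends, white labels on the broad faces, about 220 g; z = length 100 mm, x = thickness 40, y = width 46; origin at its centre. Both ends and both broad faces are alike. Chamfers between broad faces and ends, 6 mm along z by 9 mm along x (broad face 88 long, flat end 22 thick). Starts on end in the dock, axes along the dock's, centre 54 mm above the table.
- dock: Grey plate fixed to the table, 180 (x) by 100 mm (y); origin at the centre of its underside; x points away from the robot, up to 0.4 rad askew. The pack stands at x = -55 mm on a floor 4 mm high, open to -x, between cheeks 16 mm high (inner faces at y = +-28 mm). From x = -34 to +90 mm is a deck with a black rubber mat, top 14 mm above the table.
- aerator: Fixed to the table; origin on the table under the middle of its seat; x along it, away from the robot, up to 0.5 rad askew. Grey base 14 mm high from x = -80 to +145 mm, 90 mm wide; black seat 80 by 30 mm, top 24 mm above the table; white pump housing from x = +85 to +141 mm, 84 wide, 60 high. Steel leaf clips, 26 mm wide, stand at x = +-58 mm, 75 mm high with their flares.
- seat (a point): Where the centre of the pack lies when fully home, broad side down and length along aerator x: on the aerator's z axis, 44 mm above the table. Axes as the aerator's. Pressing it in takes about 10 N.
- clip_far (a joint): Spread of the spring clip at the aerator's +x end, rad: 0 free, about 0.1 while the pack passes, about 0.03 snapped over the seated pack. Its rolled nose, 8 mm round, along y, lies at x = 49 mm, 62 mm above the table, a flare above it; the pack's chamfer pushes it out 5 mm, then it springs in over the upper chamfer.
- clip_near (a joint): The same for the clip at the -x end, nose at x = -49 mm.
- tape_roll: Bystander: roll of beige tape lying flat, 96 mm across, 25 mm high; origin at the centre of its underside.
- glass_beaker: Bystander: clear beaker, 75 mm across, 83 mm high; origin at the centre of its underside.
- iodine_bottle: Bystander: brown bottle with black cap, 42 mm across, 78 mm high; origin at the centre of its underside.
- tally_counter: Bystander: grey hand tally counter with a ring, 43 x 64 x 22 mm; origin at the centre of its underside.
- step (a point): Middle of the top edge of the deck's front, on the dock at x = -34 mm, 14 mm above the table: the step, 10 mm high and 1 mm from the pack, that stops the pack's foot. Pushed towards dock +x at about 85 mm above the table, the pack's face must go about 35 to 45 mm before the pack falls over onto the mat; it then lies with its length about along dock x.
Mind the look-alikes: they are no part of the job. Leave any purple or red look-alike of the pack alone.

How it is judged:
By the outcome, as a careful person would: the job done as asked, in the order asked, and still so for the second after the job is handed in, with the robot touching nothing.
It also fails if it takes over 53 s, if anything falls off the work surface, if the arm or the gripper's body presses on something with over 40 N, if the wrist force passes 120 N, or if a joint passes its speed limit or range.

## Working session

There is one attempt and no reset: what is moved stays moved. The work goes in short steps, Python scripts to look and compute and a tool call to move; the robot and the scene stay as the last step left them, time stands still between calls to the robot, and variables do not carry over. Pictures are saved under pics/ and viewed, and the job is handed in when it is done.

Besides the shell and the picture viewer there is one more tool, called after ">>>" by a JSON object that holds its "op" and its "data". jog_arm: Moves the arm, as the interface text tells. Its arguments: {"type":"object","properties":{"rows":{"type":"array","items":{"type":"array"}}},"required":["rows"]}

```bash
ls; mkdir -p pics; python3 - <<'E'
from bench import arm, eyes, nets
import cv2
print(arm.read_state())
for n in ["side","top","wrist"]:
    im=eyes.get_image(n); cv2.imwrite(f"pics/{n}0.png",im[:,:,::-1]); print(n,eyes.camera_model(n))
    
E
```

```text
pics
{'clock': 0.0, 'joints': array([ 1.43959661e+00,  3.85540682e-01,  6.61568356e-03, -5.09688185e-04,
       -1.19401118e+00, -2.58590599e-01]), 'joint_vel': array([-2.74340393e-04,  2.04135122e-03, -6.65792669e-05, -1.14862478e-03,
       -6.85185974e-05,  3.41100970e-04]), 'joint_efforts': array([ 1.73116982e-04, -3.92287517e+01,  1.88400292e+01,  4.18625146e+00,
       -4.70544372e-03, -2.84542480e-06]), 'position': array([237.25814813, 577.57283849, 230.22562081]), 'ee_rot': array([ 9.81049178e-01, -1.93755800e-01, -1.68283133e-04,  1.08283499e-03]), 'contact_force': array([-0.17295863,  0.06183652,  0.10636026]), 'wrist_torque': array([ 0.03157818, -0.03654749,  0.05356116]), 'gripper_width': 85.51123317996822}
side {'K': array([[573.75518901,   0.        , 335.09069125],
       [  0.        , 573.75518901, 236.02632183],
       [  0.        ,   0.        ,   1.        ]]), 'k1': -0.00540352320497249, 'rvec': array([ 2.23105718, -0.12003406,  0.03357667]), 'tvec': array([-569.02006267,  120.00476764, 1400.61748782])}
top {'K': array([[441.08512453,   0.        , 321.6793195 ],
       [  0.        , 441.08512453, 238.91915913],
       [  0.        ,   0.        ,   1.        ]]), 'k1': -0.10558829844638108, 'rvec': array([ 2.14538431, -2.13577177,  0.15267699]), 'tvec': array([  18.91562296,  573.94539212, 1146.79085405])}
wrist {'K': array([[411.04835366,   0.        , 317.09912864],
       [  0.        , 411.04835366, 236.44824515],
       [  0.        ,   0.        ,   1.        ]]), 'k1': -0.09035663919417283, 'rvec': array([-1.65144349,  2.46696393,  0.33908382]), 'tvec': array([624.63523206, -37.24696716, 378.35765029])}
```

View pics/side0.png

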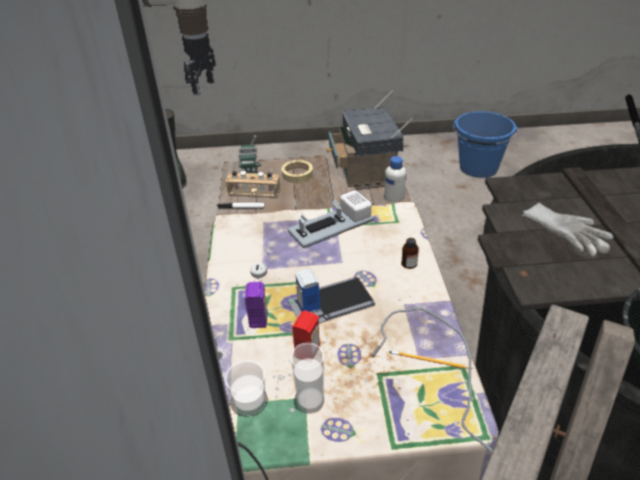

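View pics/top0.png

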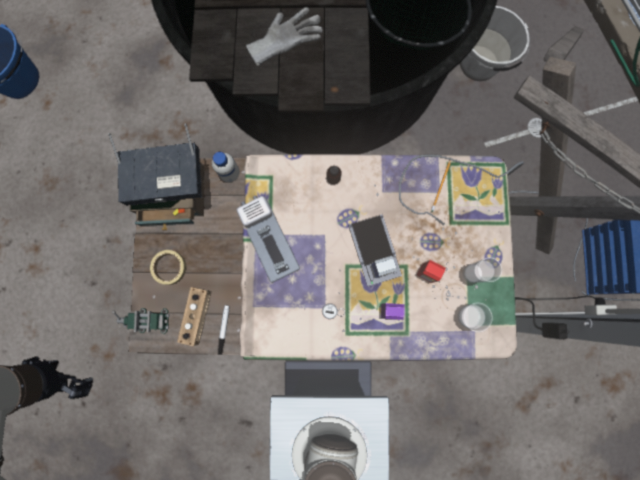

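View pics/wrist0.png

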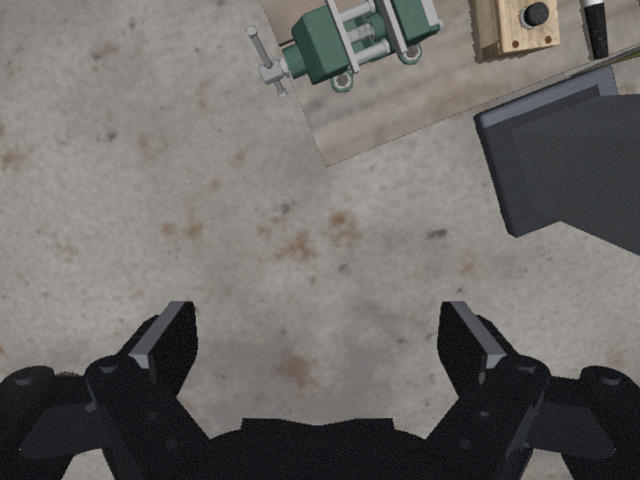

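The top view shows the dock with the blue/white pack at about (383,266), a red look-alike at (432,270) and a purple one at (393,311). The aerator is at (270,245) with its pump at (255,210). In the side view the pack is at (307,290), red at (305,330) and purple at (256,303). I choose the blue one, which stands in the dock, and check it in a crop.

```bash
cat > h.py <<'E'
from bench import arm, eyes, nets
import numpy as np, cv2
from scipy.spatial.transform import Rotation as R
def cam(n):
    m=eyes.camera_model(n); return m
def proj(m,P):
    P=np.atleast_2d(np.asarray(P,float)); Rm=cv2.Rodrigues(m['rvec'])[0]
    c=P@Rm.T+m['tvec']; s=c[:,:2]/c[:,2:]; s=s*(1+m['k1']*(s**2).sum(1,keepdims=True))
    return s@m['K'][:2,:2].T+m['K'][:2,2]
def unproj(m,uv,z):
    uv=np.atleast_2d(np.asarray(uv,float)); d=np.array([m['k1'],0,0,0,0.])
    s=cv2.undistortPoints(uv.reshape(-1,1,2),m['K'],d).reshape(-1,2)
    Rm=cv2.Rodrigues(m['rvec'])[0]; r=np.c_[s,np.ones(len(s))]@Rm; o=-Rm.T@m['tvec']
    return o+r*((z-o[2])/r[:,2:3])
E
python3 - <<'E'
from h import *
t=cv2.imread('pics/top0.png'); s=cv2.imread('pics/side0.png')
cv2.imwrite('pics/ct.png',cv2.resize(t[190:340,230:430],None,fx=4,fy=4,interpolation=cv2.INTER_CUBIC))
cv2.imwrite('pics/cs.png',cv2.resize(s[180:360,230:430],None,fx=4,fy=4,interpolation=cv2.INTER_CUBIC)[:600])
m=cam('top')
print(proj(m,[[237,578,230],[0,0,0]]), np.round(unproj(m,[[271,250],[383,266],[512,357],[242,357],[245,155],[500,160]],0)))
for n in ['pack','aerator','dock','tape_roll','iodine_bottle','glass_beaker','tally_counter']:
  for c in ['top','side']:
    print(n,c,[(np.round(np.array(d['position'])*[640,480]),round(d['conf'],2)) for d in nets.boxes_of(c,n)][:4])
E
```

```text
[[ 76.30366156 371.85990705]
 [328.76212467 453.82846456]] [[ 548.  163.    0.]
 [ 505. -149.    0.]
 [ 253. -504.    0.]
 [ 255.  237.    0.]
 [ 826.  246.    0.]
 [ 816. -500.    0.]]
pack top [(array([430., 273.]), 0.84), (array([385., 266.]), 0.8), (array([391., 309.]), 0.77), (array([371., 244.]), 0.6)]
pack side [(array([305., 332.]), 0.94), (array([311., 292.]), 0.86), (array([258., 306.]), 0.66)]
aerator top [(array([266., 238.]), 0.91)]
aerator side [(array([335., 222.]), 0.7)]
dock top [(array([372., 245.]), 0.92), (array([384., 268.]), 0.24)]
dock side [(array([339., 298.]), 0.68)]
tape_roll top [(array([156., 264.]), 0.96)]
tape_roll side [(array([298., 174.]), 0.94), (array([335., 223.]), 0.34)]
iodine_bottle top [(array([331., 176.]), 0.7)]
iodine_bottle side [(array([408., 253.]), 0.63), (array([335., 219.]), 0.43)]
glass_beaker top [(array([478., 316.]), 0.76), (array([266., 232.]), 0.7)]
glass_beaker side [(array([248., 386.]), 0.87)]
tally_counter top [(array([329., 313.]), 0.73)]
tally_counter side [(array([257., 270.]), 0.52)]
```

View pics/ct.png

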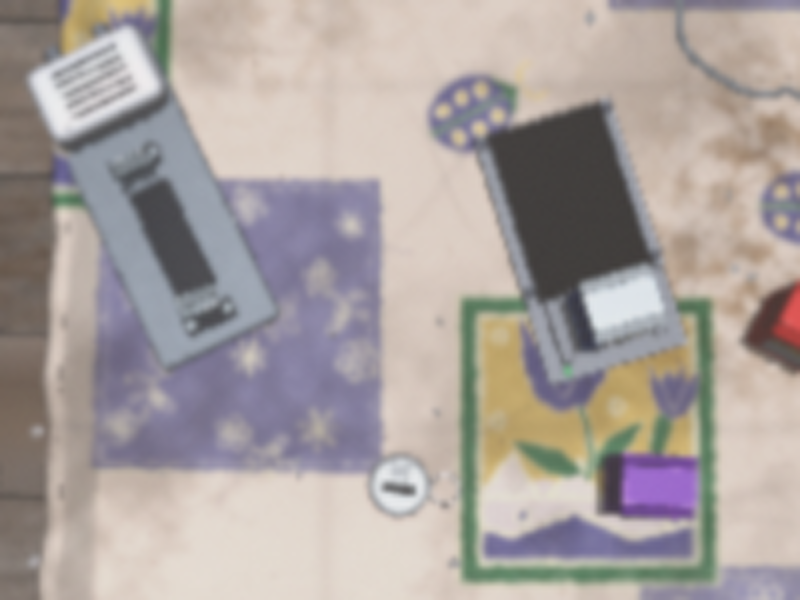

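View pics/cs.png

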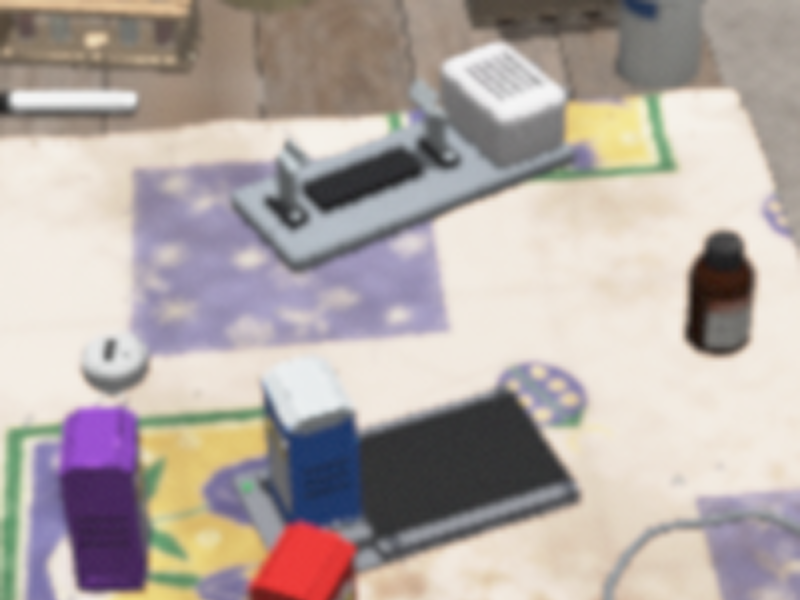

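The blue pack with a white label stands in the dock, which confirms the choice. Red and purple stand to its right and front-right. Next, a pose fit from corners in both views.

```bash
cat > fit.py <<'E'
from h import *
from scipy.optimize import least_squares
mt,ms=cam('top'),cam('side')
T=lambda u,v:(mt,(230+u/4,190+v/4)); S=lambda u,v:(ms,(230+u/4,180+v/4))
def fit(obs,x0):
    def f(p):
        c,s=np.cos(p[2]),np.sin(p[2]); r=[]
        for (m,uv),P in obs:
            w=[p[0]+c*P[0]-s*P[1],p[1]+s*P[0]+c*P[1],P[2]]
            r+=list(proj(m,w)[0]-uv)
        return np.array(r)
    q=least_squares(f,x0,loss='soft_l1'); return q.x,f(q.x).reshape(-1,2)
dock=[(T(485,142),(90,50,14)),(T(607,103),(90,-50,14)),(T(555,382),(-90,50,8)),(T(686,342),(-90,-50,8)),
 (S(578,494),(90,-50,12)),(S(512,390),(90,50,14))]
aer=[(T(168,368),(-80,45,14)),(T(277,312),(-80,-45,14)),(T(30,75),(141,42,60)),(T(130,27),(141,-42,60)),(T(165,87),(85,-42,60)),(T(62,145),(85,42,60)),
 (S(233,202),(-80,45,14)),(S(297,270),(-80,-45,14)),(S(595,155),(145,-45,12)),(S(500,90),(85,-42,60)),(S(442,60),(85,42,60))]
if __name__=='__main__':
  for o,x0 in((dock,[540,-130,-.3]),(aer,[550,160,.3])):
    x,r=fit(o,x0); print(np.round(x,3)); print(np.round(r,1).tolist())
  print('purple',unproj(mt,[230+660/4,190+487/4],100),'red',unproj(mt,[432,270],100), 'packtop',unproj(mt,[230+625/4,190+307/4],104))
  print('purple foot S',unproj(ms,[[230+75/4,180+585/4],[230+145/4,180+585/4]],0))
  print('tally',unproj(mt,[330,311],20))
E
python3 fit.py; python3 - <<'E'
import cv2
s=cv2.imread('pics/side0.png')
cv2.imwrite('pics/cs2.png',cv2.resize(s[270:420,230:430],None,fx=4,fy=4,interpolation=cv2.INTER_CUBIC))
t=cv2.imread('pics/top0.png')
cv2.imwrite('pics/ct2.png',cv2.resize(t[220:340,360:510],None,fx=5,fy=5,interpolation=cv2.INTER_CUBIC))
E
```

```text
[ 5.48243e+02 -1.29498e+02  2.83000e-01]
[[-1.4, -1.6], [2.4, -1.5], [-0.4, 1.0], [1.6, 0.9], [0.3, 0.1], [-0.7, -1.4]]
[5.49450e+02 1.52587e+02 4.77000e-01]
[[0.4, 0.3], [2.5, -0.6], [-1.9, -1.0], [0.9, -2.8], [1.2, 0.2], [-1.1, -0.3], [-1.1, -2.1], [-0.2, -1.7], [-4.3, -1.3], [1.0, 7.3], [-1.8, 0.3]]
purple [[ 380.69640825 -164.34395997  100.        ]] red [[ 486.13346192 -261.07885038  100.        ]] packtop [[ 493.90583334 -143.18703718  104.        ]]
purple foot S [[ 3.59906921e+02 -1.78259937e+02  0.00000000e+00]
 [ 3.98970480e+02 -1.82782262e+02  1.13686838e-13]]
tally [[381.2257386   -1.71037869  20.        ]]
```

View pics/cs2.png

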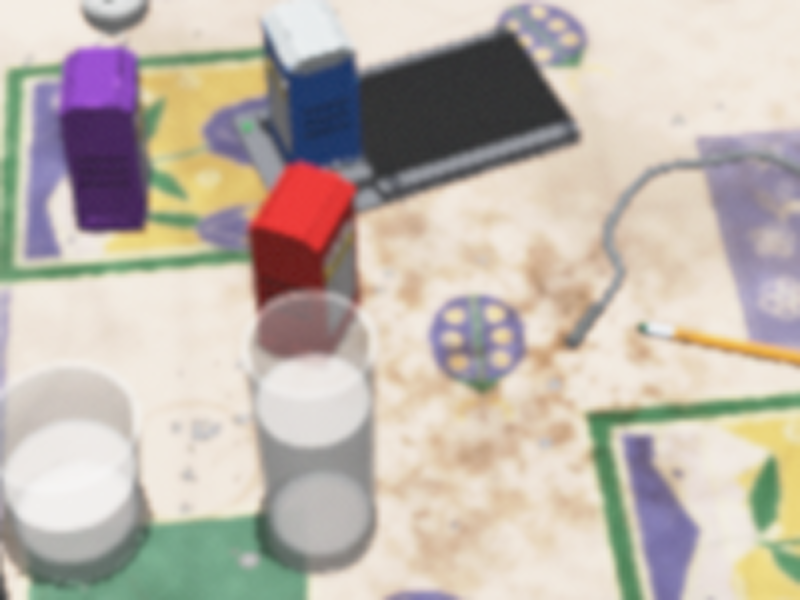

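View pics/ct2.png

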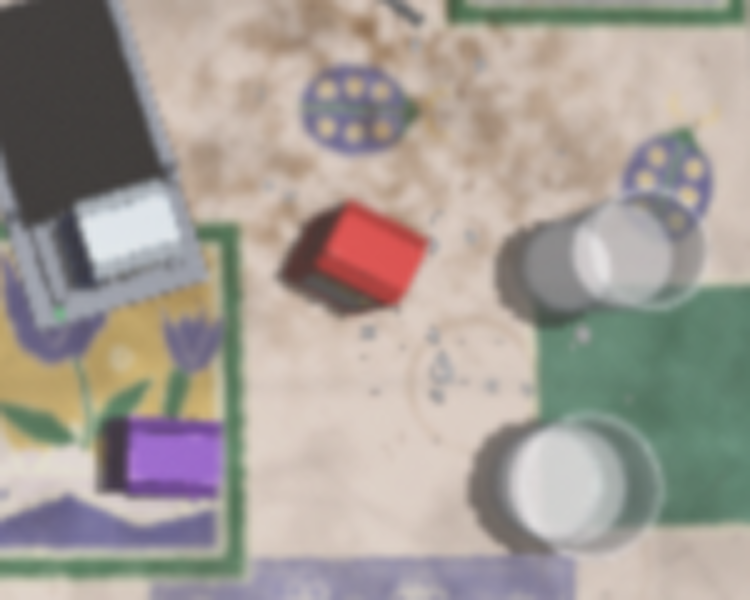

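```bash
cat >> h.py <<'E'
def tool():
    s=arm.read_state(); return np.array(s['position']),R.from_quat(s['ee_rot']),s
def move_to(p,yaw,tilt=None):
    """shift in tool axes cm and rotvec deg to reach p with tool down and tool x axis at world yaw"""
    q,Rt,s=tool()
    Rd=R.from_matrix(np.array([[np.cos(yaw),np.sin(yaw),0],[np.sin(yaw),-np.cos(yaw),0],[0,0,-1]]))
    return Rt.inv().apply(np.array(p)-q)/10, (Rt.inv()*Rd).as_rotvec()*180/np.pi
E
python3 - <<'E'
from h import *
p,Rt,s=tool(); print(p,Rt.as_matrix().round(3))
m=cam('wrist'); Rm=cv2.Rodrigues(m['rvec'])[0]; o=-Rm.T@m['tvec']
print('cam in tool',Rt.inv().apply(o-p),'axes in tool\n',(Rt.as_matrix().T@Rm.T).round(3))
print(move_to([480,-100,330],.283))
E
```

```text
[237.45066382 578.13325081 231.3274686 ] [[ 0.925 -0.38  -0.   ]
 [-0.38  -0.925  0.   ]
 [-0.    -0.    -1.   ]]
cam in tool [  67.27136977   -0.36359301 -142.82221597] axes in tool
 [[-0.001 -0.963 -0.271]
 [ 1.    -0.001 -0.   ]
 [ 0.    -0.271  0.963]]
(array([48.2039232 , 53.509131  , -9.87249895]), array([-4.46865238e-03,  3.40929944e-04, -3.85480430e+01]))
```

```bash
python3 - <<'E'
from h import *
print(move_to([580,0,310],0))
E
```

```text
(array([53.65392826, 40.45943962, -7.87174909]), array([-4.32114871e-03,  9.55618499e-04, -2.23333374e+01]))
```

>>> {"op": "jog_arm", "data": {"rows": [[[4.0, 3.0, -1.5], [0, 0, 0], 0], [[4.5, 3.4, -1.5], [0, 0, 0], 0], [[4.5, 3.4, -1.5], [0, 0, 0], 0], [[4.5, 3.4, -1.5], [0, 0, 0], 0], [[4.5, 3.4, -1.0], [0, 0, 0], 0], [[4.5, 3.4, -0.5], [0, 0, 0], 0], [[4.5, 3.4, 0], [0, 0, 0], 0], [[4.5, 3.4, 0], [0, 0, 0], 0], [[4.5, 3.4, 0], [0, 0, 0], 0], [[4.5, 3.4, 0], [0, 0, 0], 0]]}}

```text
clock: 2.1
position: [522.1, 96.5, 306.7]
ee_rot: [0.981, -0.194, 0.0, -0.0]
contact_force: [1.5, 0.6, 0.6]
gripper_width: -0.1
```

```bash
python3 - <<'E'
from h import *
print(move_to([580,0,310],0))
E
```

```text
(array([ 9.01867194,  6.73192985, -0.32903692]), array([ -0.03326317,  -0.04550627, -22.32176889]))
```

>>> {"op": "jog_arm", "data": {"rows": [[[4.5, 3.4, -0.2], [0, 0, 0], 0], [[4.5, 3.3, -0.1], [0, 0, 0], 0], [[0, 0, 0], [0, 0, -7.5], 0], [[0, 0, 0], [0, 0, -7.5], 0], [[0, 0, 0], [0, 0, -7.3], 0], [[0, 0, 0], [0, 0, 0], 0]]}}

```text
clock: 2.85
position: [579.2, 1.9, 309.3]
ee_rot: [1.0, -0.001, -0.0, 0.0]
contact_force: [-0.2, -0.4, -0.3]
gripper_width: -0.1
```

```bash
cat > snap.py <<'E'
import sys
from h import *
import pickle
n=sys.argv[1]; tag=sys.argv[2]
m=cam(n); im=eyes.get_image(n); cv2.imwrite(f'pics/{tag}.png',im[:,:,::-1]); pickle.dump(m,open(f'pics/{tag}.pkl','wb'))
p,r,s=tool(); print(p.round(1),r.as_quat().round(4),s['clock'],s['contact_force'].round(1),s['gripper_width'])
E
python3 snap.py wrist w1
```

```text
[579.2   2.  309.3] [ 1.     -0.0014  0.     -0.    ] 2.9 [ 0.   0.6 -0.1] -0.09420997043763486
```

View pics/w1.png

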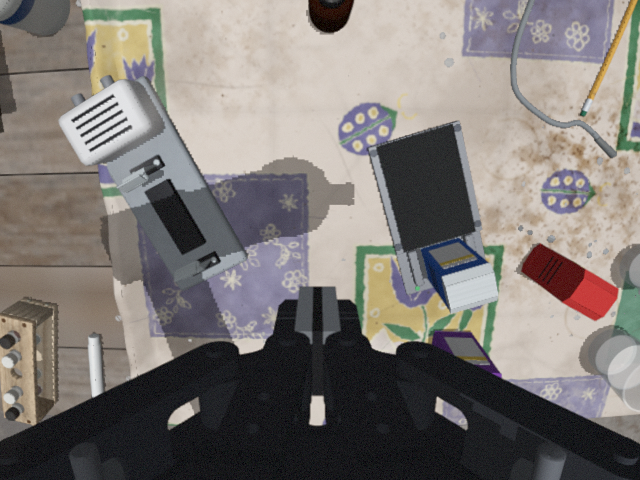

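Clear view: dock at (430,190), pack top at (470,285), aerator at (175,205), red at (570,280), purple at (465,355).

```bash
python3 - <<'E'
import cv2
t=cv2.imread('pics/w1.png')
cv2.imwrite('pics/w1d.png',cv2.resize(t[110:320,360:510],None,fx=2.85,fy=2.85,interpolation=cv2.INTER_CUBIC))
cv2.imwrite('pics/w1a.png',cv2.resize(t[70:290,50:260],None,fx=2.7,fy=2.7,interpolation=cv2.INTER_CUBIC))
E
```

```text
(no output)
```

View pics/w1d.png

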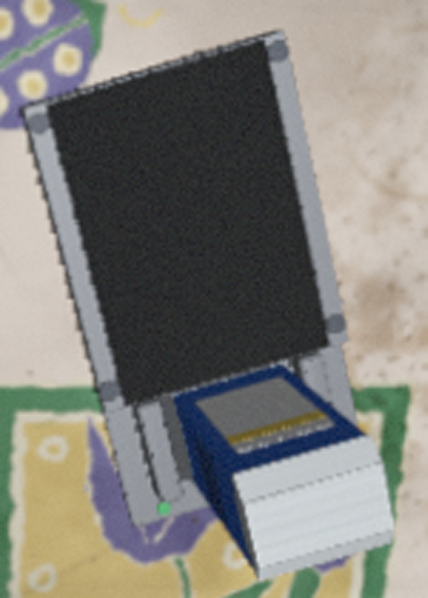

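View pics/w1a.png

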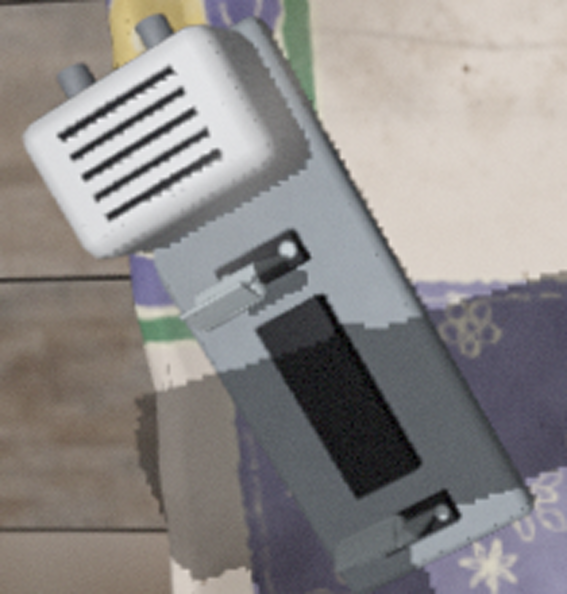

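```bash
cat > fit2.py <<'E'
from fit import *
import pickle
mw=pickle.load(open('pics/w1.pkl','rb'))
D=lambda u,v:(mw,(360+u/2.85,110+v/2.85)); A=lambda u,v:(mw,(50+u/2.7,70+v/2.7))
d=[(D(24,107),(90,50,14)),(D(283,33),(90,-50,14)),(D(142,525),(-90,50,4)),(D(233,482),(-35,23,98)),(D(362,437),(-35,-23,98)),(D(258,580),(-75,23,98)),(D(393,540),(-75,-23,98))]
a=[(A(322,295),(40,-15,24)),(A(257,327),(40,15,24)),(A(421,463),(-40,-15,24)),(A(361,498),(-40,15,24))]
for o,x0 in((d,[540,-130,.3]),(a,[550,160,.4])):
    x,r=fit(o,x0); print(np.round(x,3)); print(np.round(r,1).tolist())
for (m,uv),P in d[:3]+a: print(P,unproj(m,uv,P[2]).round(1))
# wrist-only rendering of the step
x,_=fit(d,[540,-130,.3]); c,s=np.cos(x[2]),np.sin(x[2])
W=lambda P:(x[0]+c*P[0]-s*P[1],x[1]+s*P[0]+c*P[1],P[2])
print('TCP push start',W((-112,0,85)))
print('step px',((proj(mw,W((-34,35,14)))-[360,110])*2.85))
print('red',unproj(mw,[[617,290],[575,318],[525,262]],100),'purple',unproj(mw,[[433,333],[482,333]],100))
E
python3 fit2.py
```

```text
[ 5.4792e+02 -1.2480e+02  2.9900e-01]
[[-0.5, 0.9], [0.3, -1.1], [-2.8, 1.4], [0.4, -2.3], [2.8, -0.7], [0.3, 0.4], [-0.9, 0.9]]
[5.48132e+02 1.55174e+02 4.61000e-01]
[[-0.7, -1.2], [0.0, -0.2], [0.7, 1.6], [-0.0, 0.3]]
(90, 50, 14) [[620.1 -51.1  14. ]]
(90, -50, 14) [[ 647.6 -145.8   14. ]]
(-90, 50, 4) [[ 449.  -106.8    4. ]]
(40, -15, 24) [[589.3 158.9  24. ]]
(40, 15, 24) [[577.  186.5  24. ]]
(-40, -15, 24) [[520.8 124.6  24. ]]
(-40, 15, 24) [[505.9 150.8  24. ]]
TCP push start (np.float64(440.8793891500124), np.float64(-157.75898957367127), 85)
step px [[142.54664709 404.07934918]]
red [[ 492.11834206 -290.88050433  100.        ]
 [ 463.14589137 -251.35421997  100.        ]
 [ 522.3097475  -190.09286001  100.        ]] purple [[ 450.34066382 -108.64861221  100.        ]
 [ 449.35760686 -157.34578418  100.        ]]
```

```bash
python3 - <<'E'
from h import *
print(move_to([441,-158,85],.29))
E
```

```text
(array([-13.77277678,  16.04317811,  22.43187573]), array([-3.83087072e-03, -2.93663741e-03, -1.67781829e+01]))
```

>>> {"op": "jog_arm", "data": {"rows": [[[-3.4, 4.0, 1.5], [0, 0, 0], 0], [[-3.4, 4.0, 1.5], [0, 0, 0], 0], [[-3.5, 4.0, 1.5], [0, 0, 0], 0], [[-3.5, 4.0, 1.5], [0, 0, 0], 0], [[0, 0, 3.0], [0, 0, -8.4], 0], [[0, 0, 3.0], [0, 0, -8.4], 0], [[0, 0, 4.0], [0, 0, 0], 0], [[0, 0, 4.0], [0, 0, 0], 0], [[0, 0, 2.4], [0, 0, 0], 0], [[0, 0, 0], [0, 0, 0], 0]]}}

```text
clock: 4.15
position: [439.9, -157.8, 84.0]
ee_rot: [0.989, 0.145, -0.002, -0.0]
contact_force: [0.2, 0.2, 0.3]
gripper_width: -0.3
```

```bash
python3 snap.py wrist w2; python3 snap.py side s2; python3 - <<'E'
from h import *
print(move_to([441,-158,85],.29))
s=cv2.imread('pics/s2.png')
cv2.imwrite('pics/s2c.png',cv2.resize(s[200:350,230:430],None,fx=4,fy=4,interpolation=cv2.INTER_CUBIC))
E
```

```text
[ 441.2 -157.9   85.3] [ 9.894e-01  1.455e-01 -5.000e-04  1.000e-04] 4.2 [ 0.1 -0.3  0.6] 0.14468268110052868
[ 441.9 -157.9   86.1] [9.893e-01 1.457e-01 6.000e-04 3.000e-04] 4.25 [-0.  -0.2  0.8] -0.09695884525802022
(array([-0.0912413 , -0.01801222,  0.11275016]), array([ 0.04394087, -0.067036  ,  0.13758304]))
```

View pics/w2.png

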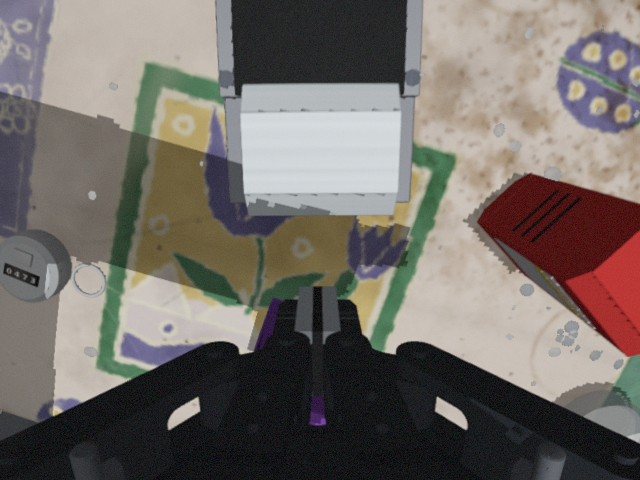

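View pics/s2c.png

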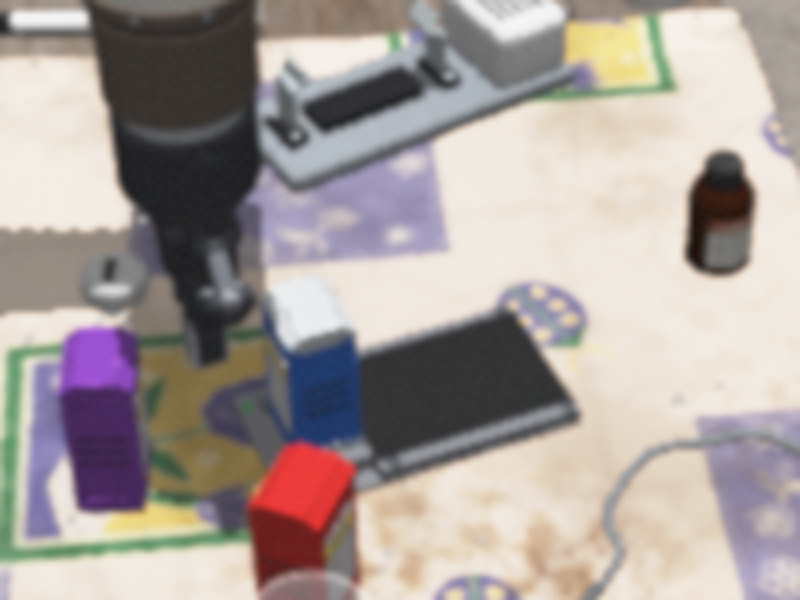

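Fingertips sit about 26 mm behind the pack's front face, centred, and the dock edges run vertically in the wrist picture. Now push.

>>> {"op": "jog_arm", "data": {"rows": [[[1.2, 0, 0.1], [0, 0, 0], 0], [[1.0, 0, 0], [0, 0, 0], 0], [[0.5, 0, 0], [0, 0, 0], 0], [[0.5, 0, 0], [0, 0, 0], 0], [[0.5, 0, 0], [0, 0, 0], 0], [[0.5, 0, 0], [0, 0, 0], 0], [[0.5, 0, 0], [0, 0, 0], 0], [[0.5, 0, 0], [0, 0, 0], 0], [[0.4, 0, 0], [0, 0, 0], 0], [[0.4, 0, 0], [0, 0, 0], 0]]}}

```text
clock: 5.5
position: [498.8, -140.5, 84.2]
ee_rot: [0.989, 0.146, -0.0, -0.0]
contact_force: [-0.2, -0.5, -0.5]
gripper_width: 0.3
```

```bash
python3 snap.py wrist w3; python3 snap.py side s3; python3 - <<'E'
from h import *
s=cv2.imread('pics/s3.png')
cv2.imwrite('pics/s3c.png',cv2.resize(s[200:350,230:430],None,fx=4,fy=4,interpolation=cv2.INTER_CUBIC))
E
```

```text
[ 499.4 -140.4   84.3] [9.893e-01 1.459e-01 3.000e-04 1.000e-04] 5.55 [ 0.6  0.2 -0.7] 0.18798579518829991
[ 499.1 -140.5   84.3] [9.893e-01 1.459e-01 2.000e-04 1.000e-04] 5.6 [-0.9  1.5  1.2] -0.1067687664619012
```

View pics/w3.png

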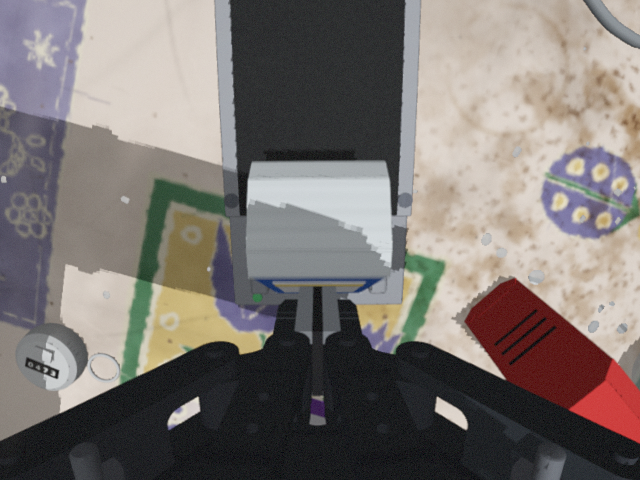

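View pics/s3c.png

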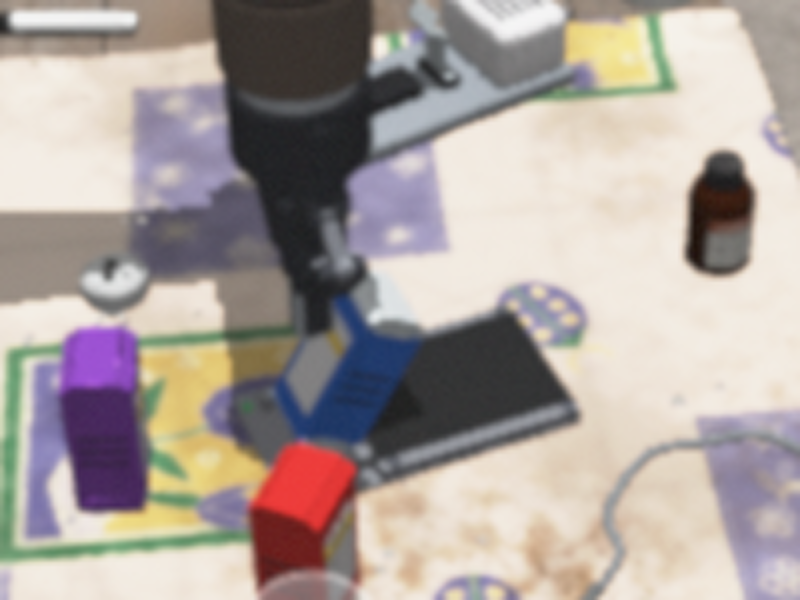

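The pack is tilted about 30–35° over the step, still square to the dock. Push on.

>>> {"op": "jog_arm", "data": {"rows": [[[0.4, 0, 0], [0, 0, 0], 0], [[0.4, 0, 0], [0, 0, 0], 0], [[0.4, 0, 0], [0, 0, 0], 0], [[0.4, 0, 0], [0, 0, 0], 0], [[0, 0, 0], [0, 0, 0], 0], [[0, 0, 0], [0, 0, 0], 0]]}}

```text
clock: 6.35
position: [513.7, -136.0, 84.2]
ee_rot: [0.989, 0.146, -0.0, -0.0]
contact_force: [0.3, 0.4, 0.1]
gripper_width: -0.0
```

```bash
python3 snap.py wrist w4
```

```text
[ 513.7 -136.    84.3] [ 9.893e-01  1.458e-01 -1.000e-04 -0.000e+00] 6.4 [1.  0.2 0.1] -0.48018225624595184
```

View pics/w4.png

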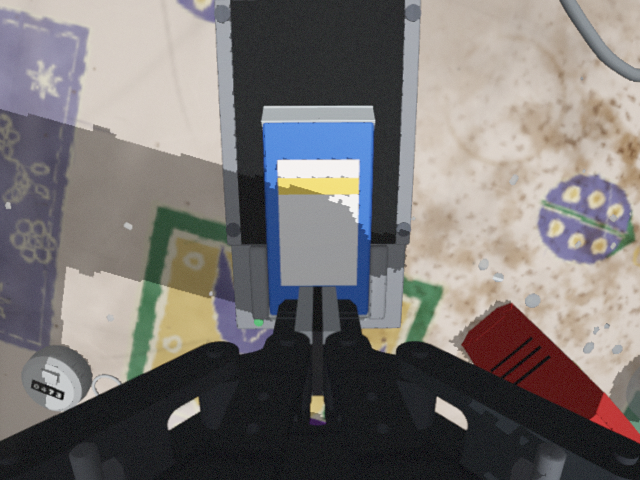

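The pack has fallen over. I measure where it lies and whether it is flat.

```bash
cat > pk.py <<'E'
from h import *
import pickle,sys
E
python3 - <<'E'
from h import *
import pickle
m=pickle.load(open('pics/w4.pkl','rb'))
im=cv2.imread('pics/w4.png'); hsv=cv2.cvtColor(im,cv2.COLOR_BGR2HSV)
y=.29;c,s=np.cos(y),np.sin(y)
P=unproj(m,[[263,122],[373,122],[267,300],[369,300],[262,108],[375,108]],54)
d=P-[548,-126.5,0]
print(P.round(1)); print(np.c_[d[:,0]*c+d[:,1]*s,-d[:,0]*s+d[:,1]*c].round(1))
t=im[90:330,220:420]; cv2.imwrite('pics/w4c.png',cv2.resize(t,None,fx=2.5,fy=2.5))
E
python3 snap.py side s4; python3 - <<'E'
import cv2
s=cv2.imread('pics/s4.png')
cv2.imwrite('pics/s4c.png',cv2.resize(s[200:350,230:430],None,fx=4,fy=4,interpolation=cv2.INTER_CUBIC))
E
```

```text
[[ 571.9  -94.1   54. ]
 [ 584.8 -137.2   54. ]
 [ 496.  -115.9   54. ]
 [ 509.5 -160.8   54. ]
 [ 577.1  -92.2   54. ]
 [ 590.3 -136.2   54. ]]
[[ 32.1  24.2]
 [ 32.2 -20.7]
 [-46.8  25. ]
 [-46.7 -21.8]
 [ 37.7  24.5]
 [ 37.8 -21.4]]
[ 513.7 -136.    84.3] [ 9.893e-01  1.457e-01 -1.000e-04 -0.000e+00] 6.45 [-0.4 -0.3 -0.3] -0.35135186135362306
```

View pics/w4c.png

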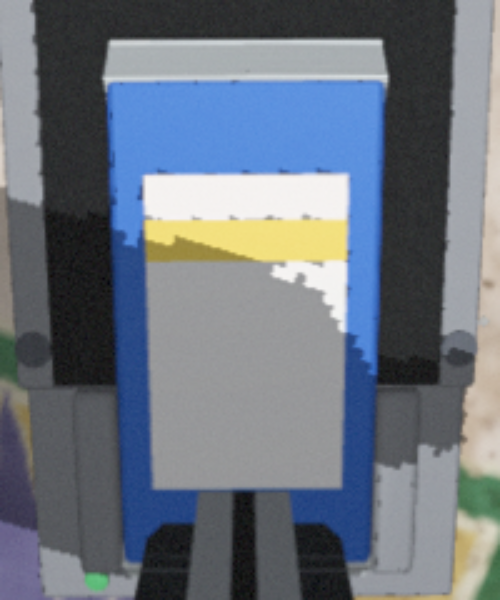

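View pics/s4c.png

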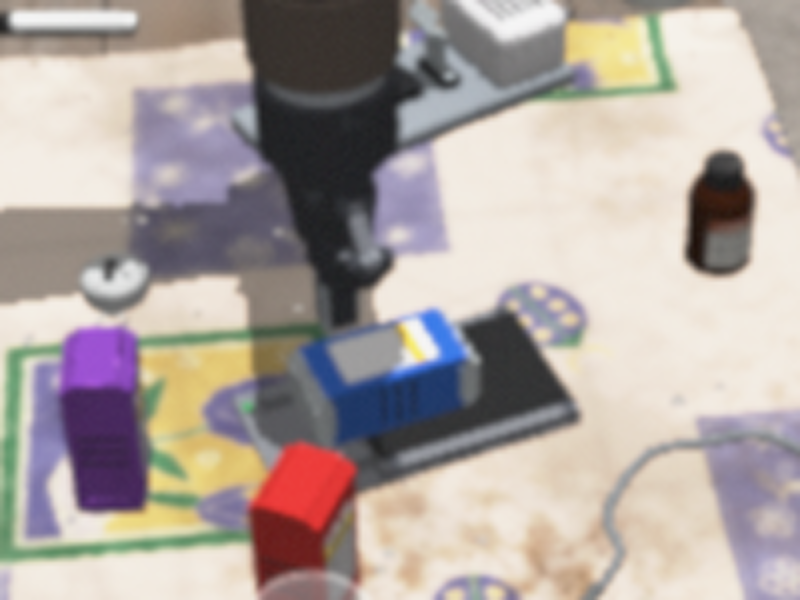

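Pack lies level on its broad side, long axis along dock x, with its near end overhanging the step. Its centre is about (536,-128). The side view confirms it is flat and the bystanders are unmoved.

```bash
python3 - <<'E'
from h import *
print(move_to([536.3,-128.3,14],.29))
E
```

```text
(array([ 2.38766463, -0.0848293 ,  7.02987593]), array([-0.00327133,  0.01007456,  0.14539368]))
```

>>> {"op": "jog_arm", "data": {"rows": [[[0, 0, -2], [0, 0, 0], 8.5], [[1.2, 0, 0], [0, 0, 0], 8.5], [[1.2, 0, 0], [0, 0, 0], 8.5], [[0, 0, 0], [0, 0, 0], 8.5], [[0, 0, 0], [0, 0, 0], 8.5]]}}

```text
clock: 7.08
position: [536.4, -128.9, 103.5]
ee_rot: [0.989, 0.146, -0.001, -0.0]
contact_force: [0.1, -0.1, 0.3]
gripper_width: 84.9
```

```bash
python3 snap.py wrist w5
```

```text
[ 536.4 -129.   103.6] [ 9.893e-01  1.457e-01 -7.000e-04 -1.000e-04] 7.125 [ 0.5  0.4 -0.1] 84.73847096580691
```

View pics/w5.png

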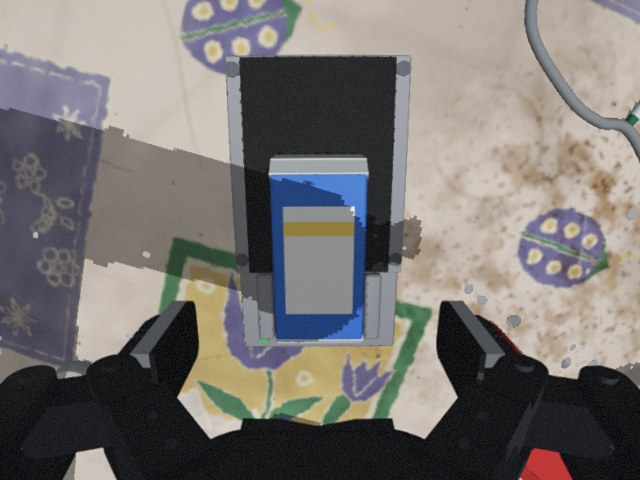

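```bash
python3 - <<'E'
from h import *
import pickle
m=pickle.load(open('pics/w5.pkl','rb'))
P=unproj(m,[[270.5,176],[367,174],[274,338],[363,338]],54)
f=(P[0]+P[1])/2;n=(P[2]+P[3])/2;v=f-n
print(P.round(1),((f+n)/2).round(1),np.linalg.norm(v),np.arctan2(v[1],v[0]), np.linalg.norm(P[0]-P[1]),np.linalg.norm(P[2]-P[3]))
print(move_to([*((f+n)/2)[:2],14],np.arctan2(v[1],v[0])))
E
```

```text
[[ 571.   -94.4   54. ]
 [ 584.9 -137.4   54. ]
 [ 489.4 -118.    54. ]
 [ 502.8 -162.9   54. ]] [ 537.  -128.2   54. ] 85.41821390862485 0.29151749554347084 45.141073614154344 46.84026952036586
(array([ 0.09728353, -0.05476253,  8.96396248]), array([-0.02764869,  0.08145596,  0.0576608 ]))
```

>>> {"op": "jog_arm", "data": {"rows": [[[0.1, 0, 3.0], [0, 0, 0], 8.5], [[0, 0, 3.0], [0, 0, 0], 8.5], [[0, 0, 2.0], [0, 0, 0], 8.5], [[0, 0, 0.9], [0, 0, 0], 8.5], [[0, 0, 0], [0, 0, 0], 3], [[0, 0, 0], [0, 0, 0], 3], [[0, 0, 0], [0, 0, 0], 3], [[0, 0, 0], [0, 0, 0], 3]]}}

```text
clock: 8.12
position: [538.8, -128.7, 16.5]
ee_rot: [0.989, 0.146, 0.001, 0.0]
contact_force: [-0.5, 0.1, 4.6]
gripper_width: 45.4
```

```bash
python3 snap.py wrist w6
```

```text
[ 538.7 -128.7   16.5] [9.893e-01 1.460e-01 1.200e-03 2.000e-04] 8.175 [-0.6  0.3  6. ] 45.223041005203555
```

View pics/w6.png

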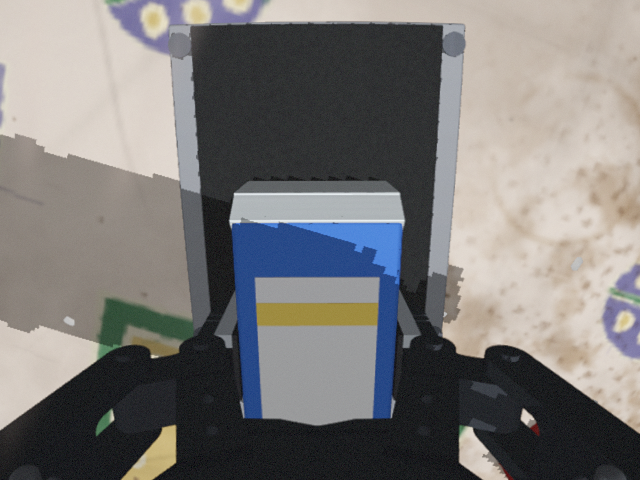

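>>> {"op": "jog_arm", "data": {"rows": [[[0, 0, -2], [0, 0, 0], 3], [[0, 0, -4], [0, 0, 0], 3], [[0, 0, -6], [0, 0, 0], 3], [[0, 0, 0], [0, 0, 0], 3]]}}

```text
clock: 8.68
position: [540.8, -128.8, 140.2]
ee_rot: [0.989, 0.146, 0.005, 0.001]
contact_force: [0.4, -0.1, -3.0]
gripper_width: 45.1
```

```bash
python3 snap.py wrist w7; python3 - <<'E'
from h import *
print(move_to([548.5,154,136],.465))
E
```

```text
[ 538.5 -128.6  137.2] [ 9.893e-01  1.456e-01  2.200e-03 -1.000e-04] 8.725 [-1.  -1.1 -3.2] 45.53869659695343
(array([  9.0925252 , -26.77074539,   0.14253611]), array([ 0.05250167, -0.25235772, -9.89864506]))
```

View pics/w7.png

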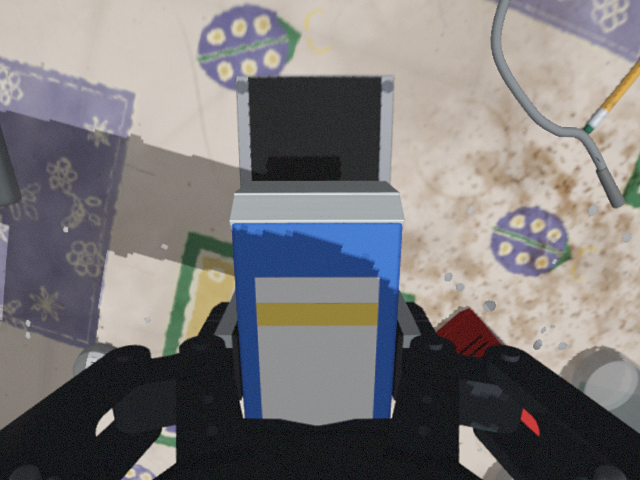

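```bash
python3 - <<'E'
import cv2
s=cv2.imread('pics/w7.png')
cv2.imwrite('pics/w7c.png',cv2.resize(s[170:240,220:420],None,fx=4,fy=4,interpolation=cv2.INTER_CUBIC))
E
```

```text
(no output)
```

View pics/w7c.png

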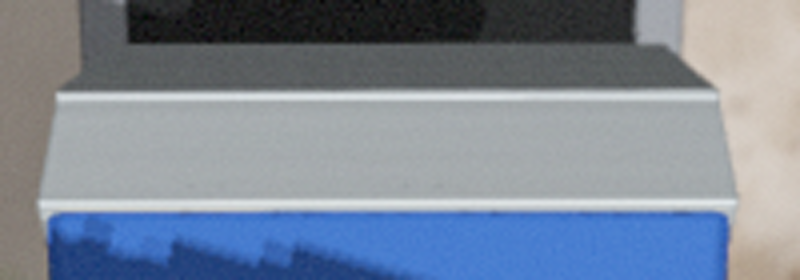

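>>> {"op": "jog_arm", "data": {"rows": [[[1.4, -4.5, 0], [0, 0, 0], 3], [[1.4, -4.5, 0], [0, 0, 0], 3], [[1.4, -4.5, 0], [0, 0, 0], 3], [[1.6, -4.5, 0], [0, 0, 0], 3], [[1.6, -4.4, 0], [0, 0, 0], 3], [[1.6, -4.3, 0], [0, 0, 0], 3], [[0, 0, 0], [0, 0, -5], 3], [[0, 0, 0], [0, 0, -4.9], 3], [[0, 0, 0], [0, 0, 0], 3]]}}

```text
clock: 9.85
position: [545.6, 152.5, 133.2]
ee_rot: [0.973, 0.23, -0.002, 0.0]
contact_force: [-0.0, -0.1, -1.5]
gripper_width: 45.3
```

```bash
python3 snap.py wrist w8;python3 snap.py side s8; python3 - <<'E'
import cv2
s=cv2.imread('pics/s8.png')
cv2.imwrite('pics/s8c.png',cv2.resize(s[130:280,250:450],None,fx=4,fy=4,interpolation=cv2.INTER_CUBIC))
E
```

```text
[545.9 152.4 133.6] [ 9.732e-01  2.298e-01 -1.800e-03  3.000e-04] 9.9 [-0.   0.1 -1.2] 45.7217759650501
[546.2 152.4 134. ] [ 9.732e-01  2.297e-01 -1.300e-03  3.000e-04] 9.95 [-0.2 -0.8 -1.7] 45.56096456862358
```

View pics/w8.png

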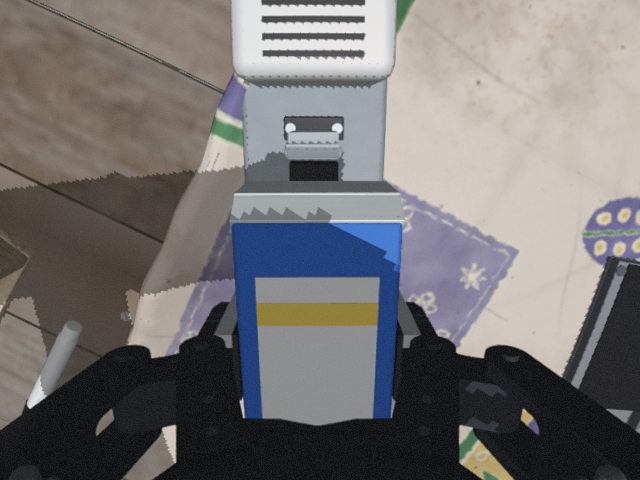

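View pics/s8c.png

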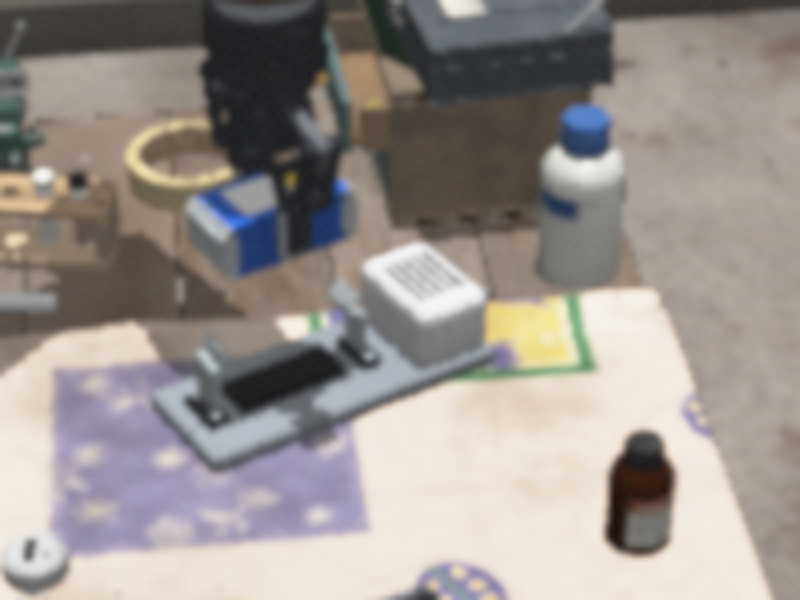

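```bash
python3 - <<'E'
import cv2
s=cv2.imread('pics/w8.png')
cv2.imwrite('pics/w8c.png',cv2.resize(s[60:200,220:420],None,fx=4,fy=4,interpolation=cv2.INTER_CUBIC))
from h import *
import pickle
from scipy.optimize import least_squares
m=pickle.load(open('pics/w7.pkl','rb'))
# w7 tool pose printed
p=np.array([538.5,-128.6,137.2]);Rt=R.from_quat([.9893,.1456,.0022,-.0001])
pts=np.array([[44,-23,-20],[44,23,-20],[50,-23,-11],[50,23,-11],[50,23,11]])
uv=np.array([[40,208],[736,208],[57,93],[718,93],[667,44]])/4+[220,170]
def f(q):
    w=p+Rt.apply(R.from_euler('yz',q[3:5]).apply(pts)+q[:3]); return (proj(m,w)-uv).ravel()
r=least_squares(f,[0,0,-20,0,0]); print(r.x.round(3),r.fun.round(1))
E
```

```text
[ 6.9400e-01 -5.1400e-01 -2.0473e+01  2.2000e-02  1.0000e-03] [-0.4  0.1  0.6  0.1  0.6 -0.1 -0.3 -0.  -0.5 -0.1]
```

View pics/w8c.png

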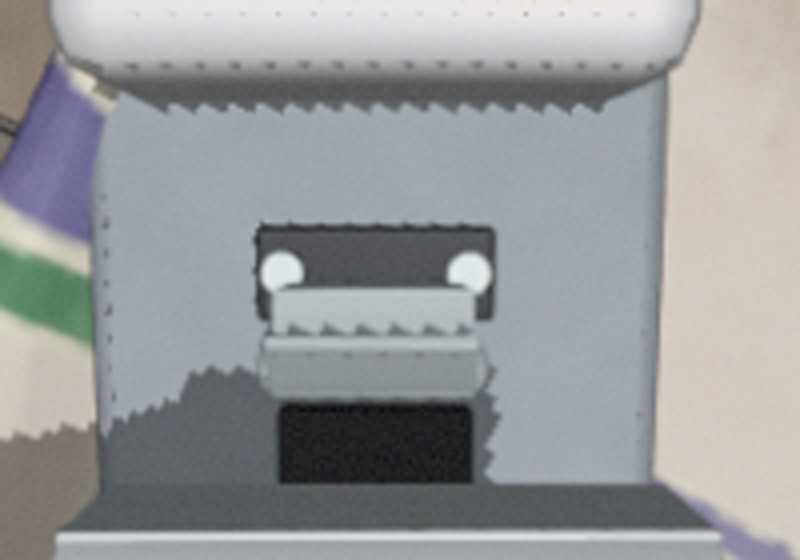

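```bash
cat > a8.py <<'E'
from h import *
import pickle
m=pickle.load(open('pics/w8.pkl','rb'))
U=lambda u,v,z:unproj(m,[220+u/4,60+v/4],z)[0]
p=np.array([545.9,152.4,133.6]);Rt=R.from_quat([.9732,.2298,-.0018,.0003])
def T(w): return Rt.inv().apply(w-p)
for n,a in dict(seatL=(280,440,24),seatR=(472,440,24),seatFarL=(280,405,24),baseL1=(93,250,14),baseL2=(101,480,14),baseR1=(664,200,14),baseR2=(652,480,14),noseL=(262,367,62),noseR=(488,367,62),noseTop=(372,335,62),noseBot=(372,400,62),bolts=(375,270,16),houseL=(50,20,58),houseR=(697,20,58)).items():
    w=U(*a); print(n,'tool',T(w).round(1),'world',w.round(1))
E
python3 a8.py
```

```text
seatL tool [ 39.  -18.1 109.5] world [572.3 185.9  24. ]
seatR tool [ 39.   11.2 109.5] world [585.4 159.6  24. ]
seatFarL tool [ 44.3 -18.  109.4] world [577.1 188.1  24. ]
baseL1 tool [ 67.4 -47.3 119.4] world [584.6 224.6  14. ]
baseL2 tool [ 31.6 -47.5 119.5] world [552.5 208.8  14. ]
baseR1 tool [ 74.8  40.9 119.3] world [630.7 149.2  14. ]
baseR2 tool [ 31.5  40.6 119.5] world [591.8 130.   14. ]
noseL tool [ 52.7 -17.7  71.4] world [584.9 191.7  62. ]
noseR tool [52.7 11.2 71.4] world [597.8 165.8  62. ]
noseTop tool [56.7 -3.6 71.4] world [594.8 180.9  62. ]
noseBot tool [48.5 -3.6 71.4] world [587.4 177.2  62. ]
bolts tool [ 64.2  -3.6 117.4] world [601.3 184.1  16. ]
houseL tool [ 95.8 -43.9  75.3] world [611.7 234.4  58. ]
houseR tool [95.7 37.1 75.2] world [647.9 161.9  58. ]
```

```bash
python3 - <<'E'
from h import *
p,Rt,s=tool(); print(p)
c=np.array([547.8,157.1]); y=.464
t=c-.7*np.array([np.cos(y),np.sin(y)])+.5*np.array([np.sin(y),-np.cos(y)])
print(t,move_to([*t,80],y))
E
```

```text
[546.17378028 152.40523613 133.97850111]
[547.3977757 156.3395951] (array([ 0.30009611, -0.2965192 ,  5.39708977]), array([-0.00686878,  0.1557405 , -0.02070993]))
```

>>> {"op": "jog_arm", "data": {"rows": [[[0.3, -0.3, 1.4], [0, 0, 0], 3], [[0, 0, 2.0], [0, 0, 0], 3], [[0, 0, 2.0], [0, 0, 0], 3], [[0, 0, 0], [0, 0, 0], 3], [[0, 0, 0], [0, 0, 0], 3]]}}

```text
clock: 10.58
position: [548.7, 157.0, 81.5]
ee_rot: [0.973, 0.231, 0.0, 0.0]
contact_force: [0.2, 0.1, -1.3]
gripper_width: 45.8
```

```bash
python3 snap.py wrist w9;python3 snap.py side s9; python3 - <<'E'
import cv2
s=cv2.imread('pics/s9.png')
cv2.imwrite('pics/s9c.png',cv2.resize(s[160:260,270:390],None,fx=6,fy=6,interpolation=cv2.INTER_CUBIC))
from h import *
print(move_to([547.4,156.3,24],.464))
E
```

```text
[548.9 157.2  81.9] [ 9.730e-01  2.306e-01  7.000e-04 -1.000e-04] 10.625 [-0.5  0.5 -2. ] 45.308955922890625
[548.9 157.2  82.1] [ 9.730e-01  2.306e-01  9.000e-04 -2.000e-04] 10.675 [-0.1 -0.1 -1.3] 44.81050734349701
(array([-0.18595074,  0.01575183,  5.81064169]), array([-0.00043737, -0.10268935,  0.0815026 ]))
```

View pics/w9.png

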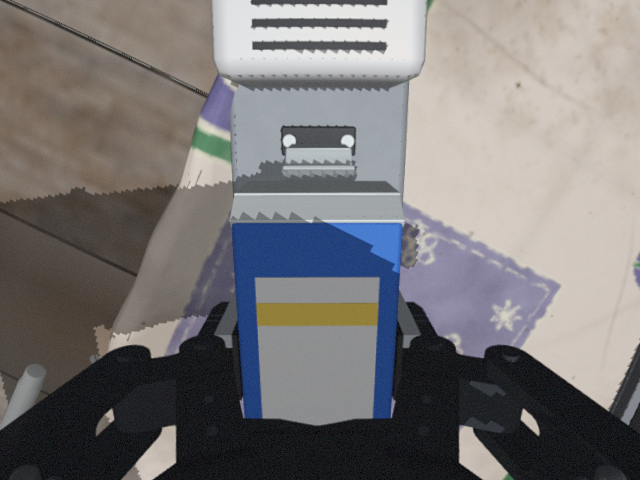

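View pics/s9c.png

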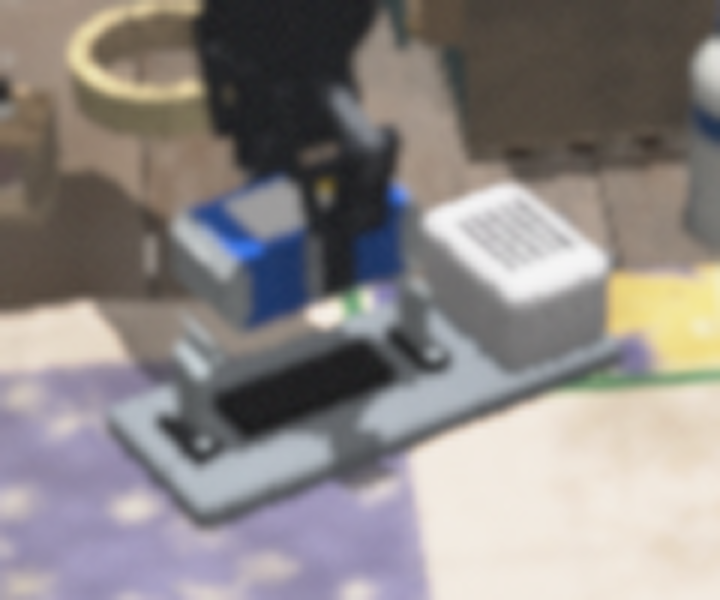

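```bash
python3 - <<'E'
import cv2
s=cv2.imread('pics/w9.png')
cv2.imwrite('pics/w9c.png',cv2.resize(s[60:230,220:420],None,fx=4,fy=4,interpolation=cv2.INTER_CUBIC)[:600])
E
```

```text
(no output)
```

View pics/w9c.png

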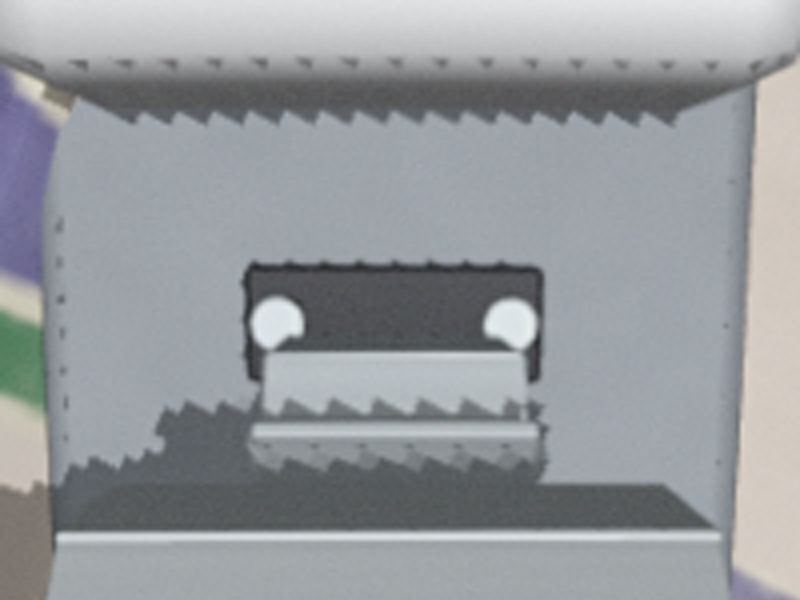

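```bash
python3 - <<'E'
from h import *
import pickle
A=np.array([[-0.001,-0.963,-0.271],[1,-.001,0],[0,-.271,.963]]);o=np.array([67.27,-.36,-142.82])
m=pickle.load(open('pics/w9.pkl','rb'))
def rel(m,u,v,tz):
    s=cv2.undistortPoints(np.array([[[u,v]]],float),m['K'],np.array([m['k1'],0,0,0,0.]))[0,0]
    r=A@np.array([s[0],s[1],1]); return (o+r*((tz-o[2])/r[2])).round(1)
# w8: tcp z 133.6 ; w9: tcp z ~81.9
for n,z,it in (('w8',133.6,[('line',372,345,66),('bolts',375,270,16),('plateTop',375,226,15),('shadowhouse',375,70,55)]),('w9',81.9,[('line',396,428,66),('bolts',394,322,16),('plateTop',395,267,15),('house',395,65,55)])):
    for k,u,v,h in it: print(n,k,rel(m,220+u/4,60+v/4,z-h))
E
```

```text
w8 line [55.2 -2.4 67.6]
w8 bolts [ 63.7  -2.4 117.6]
w8 plateTop [ 70.3  -2.3 118.6]
w8 shadowhouse [89.4 -2.  78.6]
w9 line [50.3  0.4 15.9]
w9 bolts [58.1  0.4 65.9]
w9 plateTop [64.8  0.5 66.9]
w9 house [84.7  0.3 26.9]
```

>>> {"op": "jog_arm", "data": {"rows": [[[-0.2, 0.04, 0.6], [0, 0, 0], 3], [[0, 0, 0.6], [0, 0, 0], 3], [[0, 0, 0.3], [0, 0, 0], 3], [[0, 0, 0], [0, 0, 0], 3]]}}

```text
clock: 11.18
position: [547.5, 156.1, 66.5]
ee_rot: [0.973, 0.231, 0.001, -0.0]
contact_force: [1.7, 0.8, 0.1]
gripper_width: 45.6
```

```bash
python3 snap.py side s10; python3 - <<'E'
import cv2
s=cv2.imread('pics/s10.png')
cv2.imwrite('pics/s10c.png',cv2.resize(s[160:260,270:390],None,fx=6,fy=6,interpolation=cv2.INTER_CUBIC))
from h import *
print(move_to([547.4,156.3,24],.464))
E
```

```text
[547.4 156.   66.5] [ 9.730e-01  2.307e-01  7.000e-04 -1.000e-04] 11.225 [ 2.3  0.1 -0.6] 45.21262047458743
(array([ 0.01129607, -0.02878679,  4.25411479]), array([ 0.00690219, -0.08467523,  0.09693591]))
```

View pics/s10c.png

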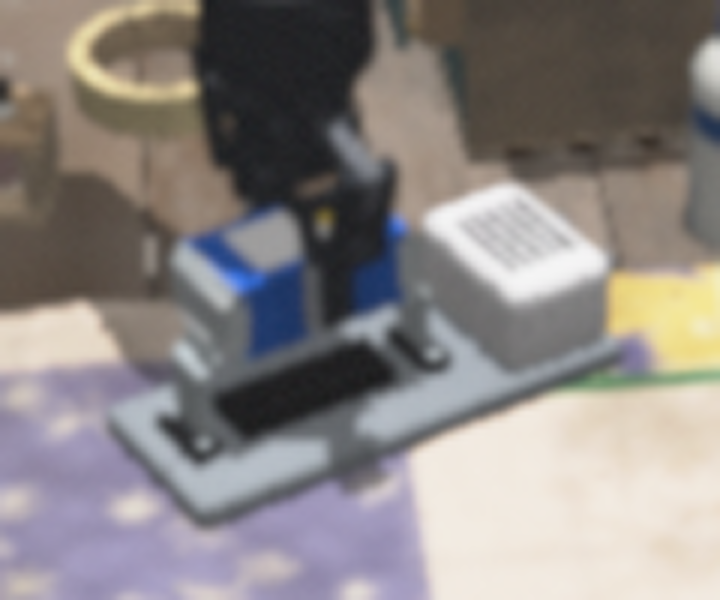

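The pack sits between the flares with only about 2 N of contact on the near clip. Keep pressing, with a small shift toward +x.

>>> {"op": "jog_arm", "data": {"rows": [[[0.08, 0, 0.5], [0, 0, 0], 3], [[0, 0, 0.5], [0, 0, 0], 3], [[0, 0, 0.5], [0, 0, 0], 3], [[0, 0, 0.5], [0, 0, 0], 3]]}}

```text
clock: 11.72
position: [547.5, 156.1, 46.1]
ee_rot: [0.973, 0.231, 0.0, -0.0]
contact_force: [0.8, 1.1, 2.8]
gripper_width: 45.6
```

>>> {"op": "jog_arm", "data": {"rows": [[[0, 0, 0.5], [0, 0, 0], 3], [[0, 0, 0.5], [0, 0, 0], 3], [[0, 0, 0.4], [0, 0, 0], 3], [[0, 0, 0.4], [0, 0, 0], 3]]}}

```text
clock: 12.22
position: [546.9, 155.8, 27.3]
ee_rot: [0.973, 0.23, -0.001, 0.0]
contact_force: [3.0, 1.9, -2.3]
gripper_width: 45.2
```

```bash
python3 snap.py side s11; python3 snap.py wrist w11; python3 - <<'E'
import cv2
s=cv2.imread('pics/s11.png')
cv2.imwrite('pics/s11c.png',cv2.resize(s[160:260,270:390],None,fx=6,fy=6,interpolation=cv2.INTER_CUBIC))
E
```

```text
[547.  155.9  26.9] [ 9.731e-01  2.305e-01 -6.000e-04  0.000e+00] 12.275 [ 3.3  1.  -3.8] 45.25394579153333
[546.9 155.9  27.1] [ 9.731e-01  2.305e-01 -7.000e-04  1.000e-04] 12.325 [ 3.3  1.2 -5.5] 45.622636545054554
```

View pics/s11c.png

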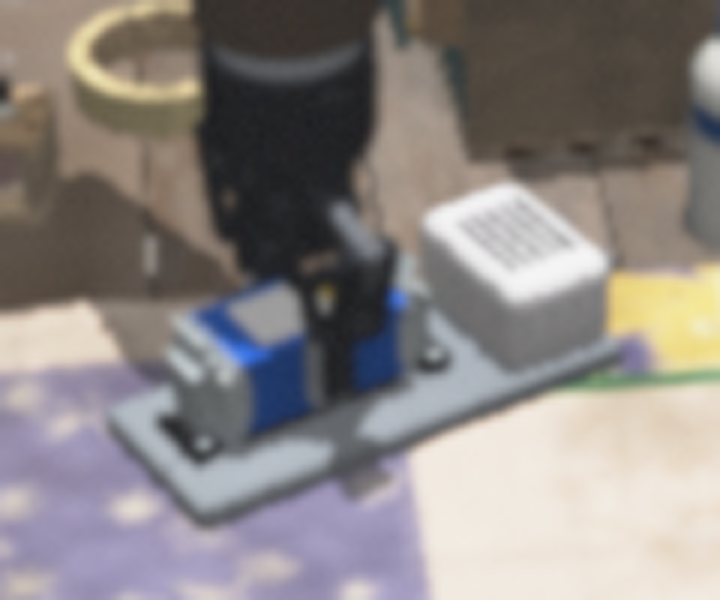

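View pics/w11.png

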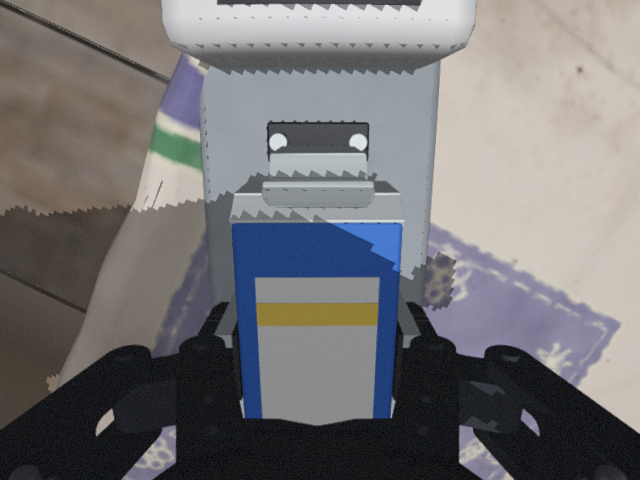

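The noses are over the upper chamfers and the clips now pull down (-5 N). About 3 mm remain.

>>> {"op": "jog_arm", "data": {"rows": [[[0, 0, 0.3], [0, 0, 0], 3], [[0, 0, 0.3], [0, 0, 0], 3], [[0, 0, 0], [0, 0, 0], 3]]}}

```text
clock: 12.7
position: [547.4, 156.1, 26.4]
ee_rot: [0.973, 0.231, 0.0, 0.0]
contact_force: [-7.6, 0.3, 21.5]
gripper_width: 45.2
```

```bash
python3 snap.py wrist w12
```

```text
[547.4 156.   26.4] [9.73e-01 2.31e-01 5.00e-04 2.00e-04] 12.75 [-7.7  0.4 22.1] 45.41723197949469
```

View pics/w12.png

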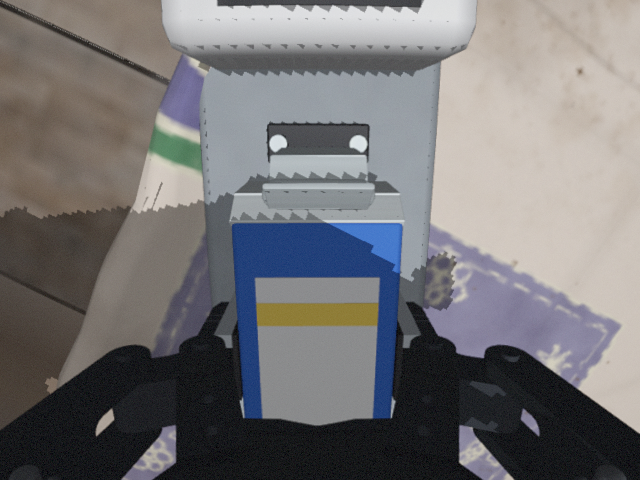

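Hard stop at TCP z 26.4 with 22 N. This matches the grasp height on the mat (34-16.5 = 44-26.5), so the pack is home. Relax, open and retreat straight up.

>>> {"op": "jog_arm", "data": {"rows": [[[0, 0, -0.4], [0, 0, 0], 3], [[0, 0, 0], [0, 0, 0], 8.5], [[0, 0, 0], [0, 0, 0], 8.5], [[0, 0, 0], [0, 0, 0], 8.5], [[0, 0, -2], [0, 0, 0], 8.5], [[0, 0, -5], [0, 0, 0], 8.5], [[0, 0, -5], [0, 0, 0], 8.5], [[-1, 0, -3], [0, 0, 0], 8.5], [[-2, 0, 0], [0, 0, 0], 8.5], [[0, 0, 0], [0, 0, 0], 8.5]]}}

```text
clock: 14.0
position: [519.6, 142.0, 176.6]
ee_rot: [0.973, 0.23, -0.0, -0.0]
contact_force: [0.7, -0.6, -0.1]
gripper_width: 85.0
```

```bash
python3 snap.py side s13; python3 snap.py wrist w13; python3 snap.py top t13; python3 - <<'E'
import cv2
s=cv2.imread('pics/s13.png')
cv2.imwrite('pics/s13c.png',cv2.resize(s[160:260,270:390],None,fx=6,fy=6,interpolation=cv2.INTER_CUBIC))
E
```

```text
[520.3 142.3 176.3] [ 9.730e-01  2.306e-01 -1.000e-04  1.000e-04] 14.05 [ 0.4 -0.6  0.4] 85.09877477753986
[520.7 142.5 176.1] [ 9.730e-01  2.307e-01 -2.000e-04  2.000e-04] 14.1 [-0.4 -0.2  0.3] 84.96765193894005
[520.9 142.7 175.9] [ 9.730e-01  2.307e-01 -3.000e-04  2.000e-04] 14.15 [ 0.5  0.5 -0.5] 85.44429893478475
```

View pics/s13c.png

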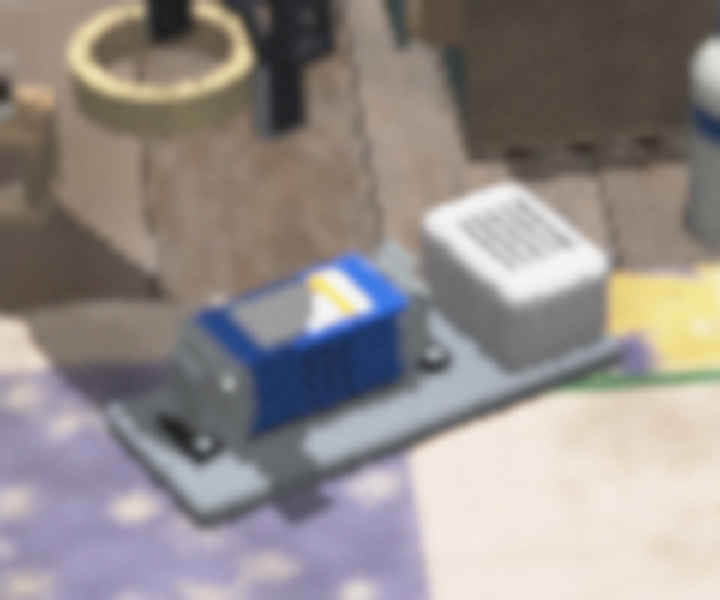

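View pics/w13.png

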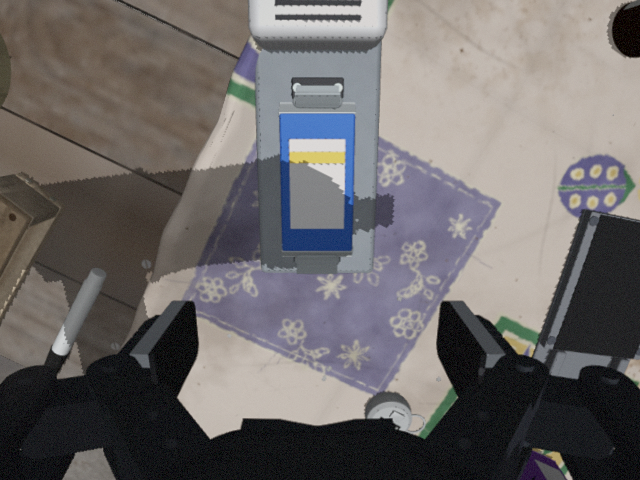

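View pics/s13.png

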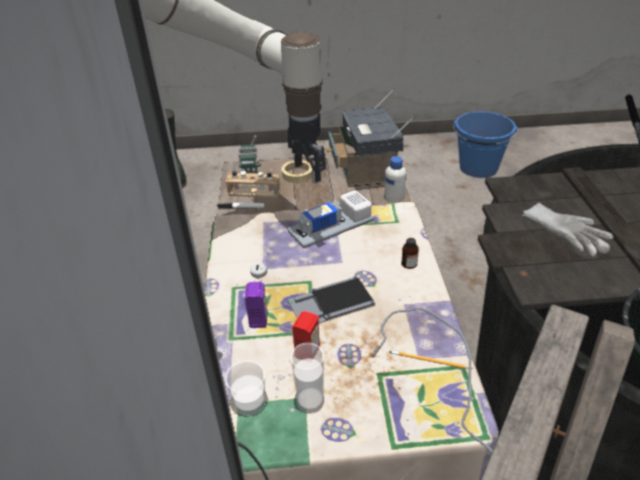

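```bash
python3 - <<'E'
from h import *
import pickle
s=cv2.imread('pics/w13.png')
cv2.imwrite('pics/w13c.png',cv2.resize(s[60:290,240:400],None,fx=2.6,fy=2.6,interpolation=cv2.INTER_CUBIC))
m=pickle.load(open('pics/w13.pkl','rb'))
P=unproj(m,[[279.5,113],[355,113],[282,250],[353,250]],64)
f=(P[0]+P[1])/2;n=(P[2]+P[3])/2;v=f-n
print(((f+n)/2).round(1),np.linalg.norm(v),np.arctan2(v[1],v[0]), np.linalg.norm(P[0]-P[1]),np.linalg.norm(P[2]-P[3]))
E
```

```text
[546.7 156.8  64. ] 86.06059009048917 0.4666117579384215 45.26322250079079 46.24592571152072
```

View pics/w13c.png

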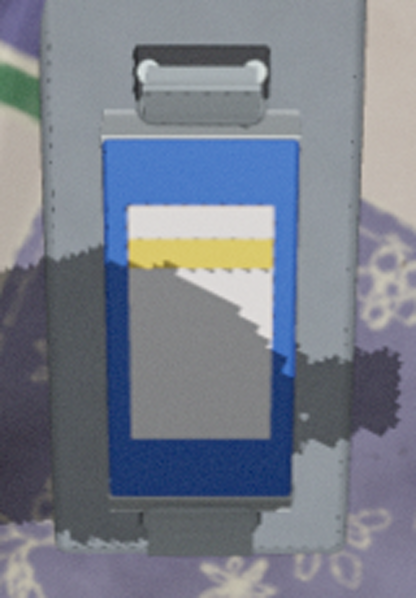

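The pack lies level on the seat and both clip noses overlap its chamfers symmetrically (rows ~110 and ~255 in the wrist view). The tool is clear and the bystanders match the first side view.

```bash
python3 - <<'E'
from h import *
s=arm.read_state(); print(s['clock'],s['contact_force'])
print(arm.job_done())
E
```

```text
14.15 [ 0.54653159  0.50594707 -0.54245196]
the job is handed in; nothing more can be done
None
```

I tipped the blue pack over the dock's step onto the rubber mat and picked it up across its width. I then pressed it into the aerator between both clips and let go, and the job was handed in at 14.2 s.

- **Press:** The wrist force turned to about -5 N as the clips sprang over the upper chamfers. It then rose to 22 N at a hard stop, at the height expected for a pack that is fully home.
- **Final pictures:** The pack lies level, with its centre near (547, 157) and yaw 0.467. My estimate of the seat is (548, 157) and 0.464. Both clip noses show over the pack's ends, about evenly.
- **Surroundings:** The red and purple look-alikes and the bystanders look unmoved in the last side view, and the gripper was clear of everything.
- **Disagreements:** The pack's visible length measured 86 mm instead of 88 mm. My seat estimates differed by up to 5 mm between views: the rough fit from the fixed cameras was 2–5 mm off the wrist-camera fits, which agreed within about 2 mm. While held, the pack measured about 3 mm lower relative to the gripper than the stop height implied.
- **Not checked:** I had no direct reading of the clip spread, and I did not press again after letting go.

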